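# Hang the slide rack to drain on the fold-out hook

## Robot

A 6-joint arm with a two-finger parallel gripper is mounted at the origin on a cart in front of the work surface, level with it; the furniture and walls round the work are solid. World frame = base frame: x ahead of the robot, y to its left, z up, the work surface at z = 0. Lengths are in mm, angles in rad, forces in N, time in s.
With the tool pointing down it reaches from about 400 to 925 mm from the base axis. Payload 12.5 kg.
Tool frame: the origin (TCP) lies midway between the tips of the shut fingers; the grasp point (between the pads) lies 19 mm behind it (env.pinch_z is the z of the grasp point in the tool frame, in mm); z points along the fingers, y is the line along which they close (so a half turn about z gives the same grasp; the last joint's range is limited). The gripper opens to 95 mm and grips with 3 to 60 N. Pads are 20 mm wide; open, the fingers measure 119 mm over their backs; the gripper's body (75 mm by 180 mm) begins 59 mm behind the grasp point.
Start: joints at [1.127, 0.491, 1.559, -0, 1.092, -0.106], TCP at [207.117, 589.703, 214.661] pointing down, gripper open.
Joint ranges: [-3.1, 3.1], [-0.84, 2.19], [0.05, 2.79], [-1.13, 4.28], [0.06, 2.93], [-2.69, 2.69]. Speed limits (rad/s): [2.22, 2.22, 2.79, 3.14, 3.14, 3.14].

## Interface

Orientations are given as [roll, pitch, yaw] about the fixed x, y, z axes, in that order (R = Rz(yaw) Ry(pitch) Rx(roll)).
In Python, from cell import env, eyes gives the robot as it stands.
- The arm moves only by the shell command python3 -m inch 'ROWS'. ROWS is JSON, a list of rows, each a list of 3 entries, a list of its own where there are three numbers: the shift along the tool's x, y, z in units of 60 mm (1.0 is 60 mm), then the turn about the tool's z in units of 5 degrees (1.0 is 5 degrees), then the closure, from -1 (fully open) to 1 (shut). In form: [[[tx, ty, tz], turn, claw], ...]. A call has exactly 10 rows; each row shifts and turns the commanded pose from where the row before left it, along the tool's axes as they then stand; what a row does not reach is not made up. A row lasts 1/8 s, in which the tool goes at most 62.5 mm and 10.7 degrees, less where a joint would pass 70% of its speed; a pose out of reach is approached as far as the arm can. A call is refused whole if a number of a shift passes 1 or a number of a turn 1, either way. A call with a gripper value outside its range is refused whole. The fingers move at their own pace and stop on an object; the grip force is fixed at half the most. Time passes only in rows, so rows that do not move let the fingers close, or fill a call up. It gives the time, the measured TCP pose, the force, the opening and the grip force at its end, in the units of the state.
- env.state(): the state, without advancing time (a new reading comes with each control period).
- eyes.read_camera(name): name is "side" or "top"; returns a dict with "pixels" (480x640x3 uint8, red, green, blue), "fx", "fy", "cx", "cy" (pixels), "distortion" ([k1, k2, p1, p2, k3] as OpenCV has them; the pictures are not rectified), "extrinsics" (4x4, takes a point from world to camera coordinates). Camera axes: x right, y down, z forward; pixel columns grow to the right and rows downward; lengths in mm; the calibration is good to about 2 mm. A picture is of the moment at which its call begins. There is no depth.
- env.job_done(): hands the job in; it is judged then, once.
Trained networks look in a picture, given as the dict that the camera call returned (one of the last four; its "shot" number tells which), for a name from the list of things; names that differ only in an ending like _2 or _b are one class to them, and where a whole thing is asked for, a point or a joint stands for the part that bears it (a point fixed in the world has none). Each returns a list of dicts, best first, with "score" (0 to 1); they miss things now and then, are a little off and sometimes report something else, mostly with a low value. They report only what shows in the picture. A call takes as long as a camera call. They do not tell look-alikes from the thing itself.
- eyes.boxes_of(name, picture): "centre" ([row, column] in pixels, amid what is visible of it).
- eyes.cut_out(name, picture): "mask" (480x640 bool, what is visible of it) and "centre" ([row, column] in pixels, amid what is visible of it).
- eyes.spot_point(name, picture): "centre" ([row, column] in pixels: a listed point, or the origin of a listed thing).
The state is a dict: "t": time; "joints": joint angles; "qvel": joint speeds; "tau": joint torques, N m; "eef_pos": TCP position; "tcp_rot": TCP orientation; "ft_force": force on the tool from outside, world axes, zero at the start; "moment": the same for the moment, N m; "opening": opening from 0.0 (shut) to 1.0 (fully open); "grip_force": force on a finger pad.
Only numpy, scipy, OpenCV 4.12 (cv2) and the standard library are available. Lean on these libraries where they do the work, as an engineer would, in place of code of your own. Each camera call takes 0.05 s, during which the arm holds its last target. There are 200 camera calls.

## Task

Get the drip stand ready and hang the loaded slide rack up to drain: lift the folded hook arm out of its notch, swing it out from the panel as far as its stop without forcing it, and let it drop home in the working notch. Then hang the slide rack upright by the eye of its handle on the arm, so that it hangs free and still over the tray, and leave the things around it where they are.

Things in the scene. Friction and masses are not known exactly. Their poses are not given: they have to be found in the camera images.
- drip_stand: fixed grey sheet-metal drip stand: a tray 240 mm wide (y) and 216 mm deep (x), 18 mm high at its lip, with an upright back panel whose top edge is at z = 0.158 m. Origin on the worktop under the tray, z up; the front of the tray is 132 mm from it along -x, the panel's face 74 mm along +x. It carries the folding hook
- hinge_bracket: steel bracket in mid-panel below the hook's pivot: a rim of 51 mm diameter round the pivot with the folded notch, the working notch and just past that the stop (these two on a clamped collar); rim 9 mm above the notch bottoms. Origin on the pivot axis at bar height. Overloaded above 90 N at the arm's index pin (20 mm from the axis): about 22 N sideways at hook_grip
- hook_swing (a joint): arm's angle about the vertical pivot, rad: 0 folded (bar along stand -y, 34 mm off the panel), grows clockwise from above, pi/2 points along stand -x. The working notch is clamped anywhere from 1.18 to 1.80, not measured; a lifted arm is blocked by the stop 0.1 to 0.15 past it. Notch flanks slope: an arm let go on the stop drops home, within 0.05 of the notch. Friction 0.03 N m, stays where left
- hook_lift (a joint): height of the hook arm above its seated position, m: 0 down in a notch, 0.009 riding on the rim, 0.0145 at the top of its travel. The arm turns only when lifted by more than 0.009. A spring and its weight press it down with 4 to 6 N
- hook_pivot (a point): point on the fixed vertical pivot axis at the height of the bar's axis when seated (0.172 m above the worktop); axes of the stand
- hook_grip (a point): point on the axis of the hook's round white-coated bar (8 mm thick), 78 mm from the pivot: here the bar can be pinched across from above, with 60 mm of free bar; x along the bar away from the pivot, z up
- hook_seat (a point): point on the bar's axis 66 mm from the pivot, in the middle of the place where the rack shall hang; x along the bar away from the pivot, z up. The hub (25 mm diameter) and its nut reach 14 mm above the bar's axis at the pivot
- hook_tip (a point): top of the ball on the upturned end of the bar, 104 mm from the pivot and 23 mm above the bar's axis; the end is 10 mm thick at the ball
- slide_rack: loose steel wire rack with eight glass slides, 0.22 kg, 86 mm (y) x 60 mm (x) x 36 mm high; in its middle an upright handle plate, 157 mm high in all, 6 mm thick (x), 32 mm wide (y), with an 18 mm wide eye through it along x, from 84 to 125 mm above the underside; the eye's top is a 45 degree roof, so a hung rack has the bar's axis 119 mm above its underside. Origin: centre of underside
- rack_eye (a point): middle of the clear height of the eye, 102 mm above the rack's underside; x is the axis through the eye (either way round hangs equally)
- rack_grip (a point): centre of the black grip on top of the handle, 142 mm above the rack's underside: 26 mm wide (y), 9 mm thick (x), 30 mm high; to be pinched from above across y
- wash_bottle: white wash bottle with bent red spout, 198 mm high; bystander, origin at the underside
- bench_timer: white bench timer 70x66x20 mm lying on its back, to the far left; bystander
- forceps: steel forceps 126 mm long lying flat to the right of the stand; bystander
- petri_dish: petri dish, 60 mm diameter, 14 mm high; bystander
There are look-alikes about, which are no part of the job. Leave any pink or purple look-alike of the slide_rack alone.

How it is judged (in metres and radians):
On the way:
1. the hook arm is swung out and has dropped home in the working notch (value of joint hook_swing above 1.1 rad and value of joint hook_lift below 0.0025 m), for 0.2 s.
At the end, for the whole second after the job is handed in: arm swung out past 1.1 rad and down in the working notch (lift under 2.5 mm); rack hanging on it by the eye, eye centre -35 to +32 mm from the hook seat along the bar, within 7 mm sideways, 10 to 21 mm below the bar axis, upright within 0.15 rad, at rest (all of step 1 and x of rack_eye in the frame of hook_seat between -0.035 and 0.032 m and y of rack_eye in the frame of hook_seat between -0.007 and 0.007 m and z of rack_eye in the frame of hook_seat between -0.021 and -0.01 m and angle between slide_rack's own z axis and vertical below 0.15 rad and linear speed of slide_rack below 0.03 m/s and angular speed of slide_rack below 0.4 rad/s); the robot touches nothing.
It fails at once if the hook's bracket, notch or stop is forced (more than 90 N at the index pin, about 22 N sideways on the bar) (contact force between hinge_bracket and anything else above 90 N).
It fails at once if the slide rack is pushed against the stand or its hook with more than 25 N (contact force between slide_rack and drip_stand above 25 N).
It fails at once if the slide rack is tipped by more than 0.6 rad (angle between slide_rack's own z axis and vertical above 0.6 rad).
It fails at once if a bystander is moved by more than 20 mm (distance of any of wash_bottle, bench_timer, forceps, petri_dish from where it was at the start of the episode above 0.02 m).
It also fails if it takes over 72 s, if anything falls off the work surface, if the arm or the gripper's body presses on something with over 40 N, if the wrist force passes 120 N, or if a joint passes its speed limit or range.

## Working session

There is one attempt and no reset: what is moved stays moved. The work goes in short steps, Python scripts to look and compute and a shell command to move; the robot and the scene stay as the last step left them, time stands still between calls to the robot, and variables do not carry over. Pictures are saved under pics/ and viewed, at most 11 in all, crops included, and the job is handed in when it is done.

```bash
ls; mkdir -p pics; cat > h.py <<'E'
import numpy as np, cv2
from cell import env, eyes
def K(p): return np.array([[p['fx'],0,p['cx']],[0,p['fy'],p['cy']],[0,0,1.]]), np.array(p['distortion'],float)
def ray(p,rc):
    k,d=K(p); u=cv2.undistortPoints(np.array([[[rc[1],rc[0]]]],float),k,d)[0,0]
    E=np.array(p['extrinsics']); R,t=E[:3,:3],E[:3,3]
    return -R.T@t, R.T@np.array([u[0],u[1],1.])
def onz(p,rc,z):
    o,d=ray(p,rc); return o+d*(z-o[2])/d[2]
def tri(a,ra,b,rb):
    o1,d1=ray(a,ra);o2,d2=ray(b,rb)
    s=np.linalg.lstsq(np.array([d1,-d2]).T,o2-o1,rcond=None)[0]
    x,y=o1+d1*s[0],o2+d2*s[1]; return (x+y)/2,np.linalg.norm(x-y)
def proj(p,X):
    k,d=K(p);E=np.array(p['extrinsics'])
    q=cv2.projectPoints(np.array(X,float).reshape(-1,1,3),cv2.Rodrigues(E[:3,:3])[0],E[:3,3],k,d)[0][:,0]
    return q[:,::-1]
def save(p,n,crop=None,s=1):
    im=p['pixels'][:,:,::-1]
    if crop: im=im[crop[0]:crop[1],crop[2]:crop[3]]
    cv2.imwrite('pics/'+n,cv2.resize(im,None,fx=s,fy=s,interpolation=cv2.INTER_CUBIC))
E
python3 - <<'E'
from h import *
np.set_printoptions(precision=1,suppress=True)
a=eyes.read_camera('top');b=eyes.read_camera('side')
save(a,'top0.png');save(b,'side0.png')
for p,n in((a,'top'),(b,'side')):
    E=np.array(p['extrinsics']);print(n,-E[:3,:3].T@E[:3,3],E[2,:3],p['fx'])
for nm in ['drip_stand','hook_pivot','hook_grip','hook_seat','hook_tip','slide_rack','rack_eye','rack_grip','wash_bottle','bench_timer','forceps','petri_dish']:
    for p,n in((a,'top'),(b,'side')):
        print(nm,n,[(np.array(r['centre']).round(1).tolist(),round(r['score'],2)) for r in eyes.spot_point(nm,p)][:4])
E
```

```text
pics
top [ 446.8   -9.1 1274.4] [ 0.1 -0.  -1. ] 459.51107566600984
side [   25.3 -1338.5   969.3] [ 0.3  0.8 -0.5] 547.4985004207018
drip_stand top [([237.9, 370.3], 0.72), ([207.2, 403.5], 0.38)]
drip_stand side [([298.5, 365.5], 0.69)]
hook_pivot top [([214.0, 373.8], 0.69), ([214.3, 372.4], 0.62)]
hook_pivot side [([244.9, 377.0], 0.97)]
hook_grip top [([210.3, 403.8], 0.54)]
hook_grip side [([259.2, 394.0], 0.46)]
hook_seat top [([207.9, 398.3], 0.72)]
hook_seat side [([209.7, 334.6], 0.73), ([259.3, 388.7], 0.69)]
hook_tip top [([208.1, 420.6], 0.56)]
hook_tip side [([255.7, 398.9], 0.72)]
slide_rack top [([263.4, 267.5], 0.93), ([291.0, 225.6], 0.77), ([240.1, 218.4], 0.71), ([215.9, 285.8], 0.64)]
slide_rack side [([238.0, 278.8], 0.98), ([257.7, 349.6], 0.84), ([255.7, 310.2], 0.82), ([235.0, 313.6], 0.61)]
rack_eye top [([290.2, 215.6], 0.9), ([213.9, 278.8], 0.71), ([240.5, 211.1], 0.67), ([263.0, 265.2], 0.67)]
rack_eye side [([215.9, 275.1], 0.94), ([226.6, 309.9], 0.81), ([207.8, 314.6], 0.7), ([230.3, 349.1], 0.58)]
rack_grip top [([291.8, 214.6], 0.93), ([261.9, 265.2], 0.91), ([235.8, 208.4], 0.58), ([238.7, 213.9], 0.29)]
rack_grip side [([202.7, 276.1], 0.81), ([218.7, 348.1], 0.73), ([217.7, 304.3], 0.6), ([208.7, 335.1], 0.47)]
wash_bottle top [([201.1, 471.8], 0.95)]
wash_bottle side []
bench_timer top [([194.4, 168.9], 0.78)]
bench_timer side [([206.0, 337.1], 0.72)]
forceps top [([248.5, 450.1], 0.41)]
forceps side [([356.0, 383.1], 0.41), ([235.7, 315.2], 0.39)]
petri_dish top [([260.7, 157.0], 0.77)]
petri_dish side [([215.1, 284.7], 0.64), ([356.0, 383.0], 0.62)]
```

View pics/top0.png

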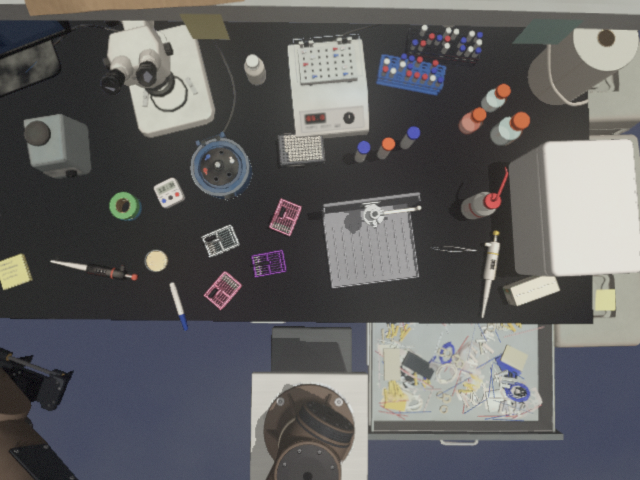

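View pics/side0.png

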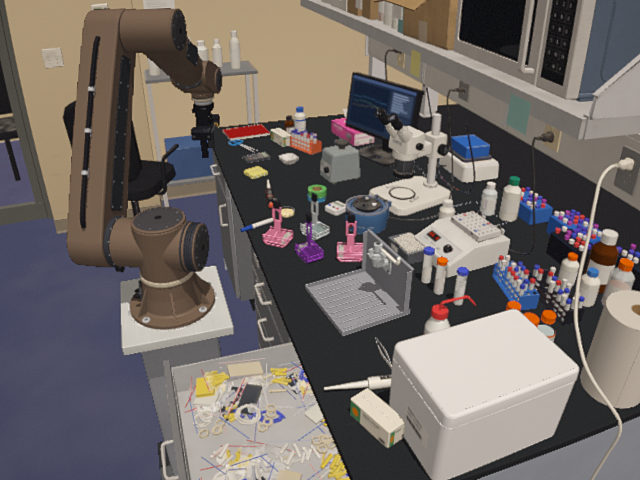

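The real rack should be the uncoloured steel or white one at top (240,220) and side (228,314). Look-alikes: pink at top (216,285), pink at (291,222), purple at (263,268). I'll check with a close crop and measure.

```bash
python3 - <<'E'
from h import *
np.set_printoptions(precision=1,suppress=True)
a=eyes.read_camera('top');b=eyes.read_camera('side')
ta=a['pixels'][175:305,190:440]; sb=b['pixels'][185:265,285:425]
A=cv2.resize(ta,(800,416),interpolation=cv2.INTER_CUBIC)
cv2.imwrite('pics/c1.png',A[:,:,::-1])
def pk(nm,p,near,r=25):
    c=[x for x in eyes.spot_point(nm,p) if np.hypot(*(np.array(x['centre'])-near))<r]
    return c[0]['centre'] if c else None
for nm,na,nb in [('hook_pivot',(214,374),(245,377)),('hook_grip',(210,404),(259,394)),('hook_tip',(208,421),(256,399)),('hook_seat',(208,398),(259,389)),('rack_grip',(238,211),(209,314)),('rack_eye',(240,211),(216,314)),('slide_rack',(240,218),(230,314)),('drip_stand',(240,370),(298,365))]:
    ca,cb=pk(nm,a,na,16),pk(nm,b,nb,16); print(nm,ca,cb,tri(a,ca,b,cb) if ca and cb else '')
for nm,z,near in [('slide_rack',18,(240,220)),('drip_stand',0,(240,370))]:
    for r in eyes.cut_out(nm,a):
        if np.hypot(*(np.array(r['centre'])-near))<25:
            m=r['mask'];ys,xs=np.nonzero(m)
            W=np.array([onz(a,(y,x),z)[:2] for y,x in zip(ys,xs)],np.float32)
            print(nm,r['score'],cv2.minAreaRect(W),m.sum()); break
for z in(0,18): print('front corners',onz(a,(287,333),z),onz(a,(277.5,418.5),z))
print(env.state())
E
```

```text
hook_pivot [216.7, 374.3] [245.8, 377.2] (array([ 566.6, -152.6,  173.3]), np.float64(4.341967366357683))
hook_grip [210.5, 401.2] [256.9, 393.8] (array([ 584.8, -218.7,  172.7]), np.float64(9.101891049628566))
hook_tip [207.5, 423.0] [253.7, 400.8] (array([ 585.5, -261.9,  209.2]), np.float64(3.6951221892493926))
hook_seat [206.7, 402.5] [258.6, 390.7] (array([ 585.8, -219.1,  168.8]), np.float64(9.453162783328565))
rack_grip [237.1, 208.0] [194.7, 317.0] (array([516. , 251. , 150.6]), np.float64(8.517042649154048))
rack_eye [236.8, 214.1] [226.8, 308.0] (array([507.2, 270.7,  17. ]), np.float64(28.2025494350562))
slide_rack None [234.8, 313.6] 
drip_stand [237.8, 368.8] [298.3, 362.4] (array([ 525.8, -159.4,    5.8]), np.float64(4.633243387619854))
slide_rack 0.68 ((510.2771911621094, 249.40304565429688), (65.31552124023438, 89.13618469238281), 24.021135330200195) 750
drip_stand 0.82 ((519.376220703125, -176.72113037109375), (239.40408325195312, 275.3705749511719), 7.022800922393799) 7500
front corners [386.5 -60.9   0. ] [ 415.2 -298.1    0. ]
front corners [387.4 -60.2  18. ] [ 415.6 -294.    18. ]
{'t': 2.3, 'joints': array([ 1.1,  0.5,  1.6, -0. ,  1.1, -0.1]), 'qvel': array([-0., -0., -0.,  0.,  0., -0.]), 'tau': array([ -0. , -61.2, -25.8,   0.1,   0. ,  -0. ]), 'eef_pos': array([207.1, 589.7, 214.7]), 'tcp_rot': array([3.1, 0. , 2.8]), 'ft_force': array([-0.3,  0.1, -0.3]), 'moment': array([-0.,  0.,  0.]), 'grip_force': 0.0, 'opening': 0.9971405632020527}
```

View pics/c1.png

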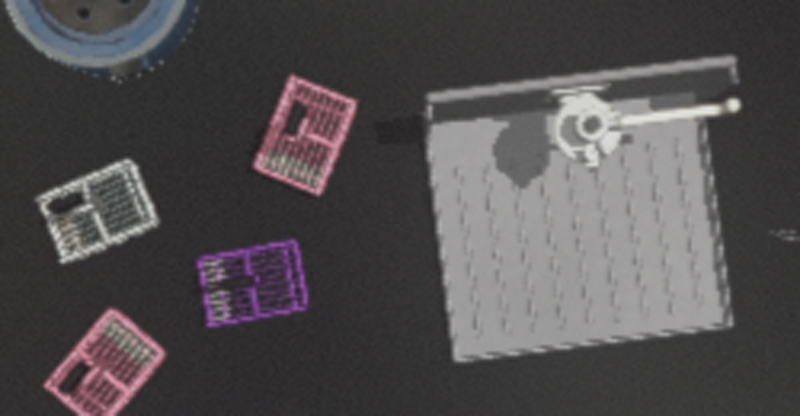

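The crop confirms the choice: the real rack is the white/steel one at top-image (240,220), with its handle top at about (239,211). The pink and purple ones are look-alikes. The folded bar runs from the hub nut (214,375) to the ball (208,419). Next I'll refine the geometry.

```bash
python3 - <<'E'
from h import *
np.set_printoptions(precision=2,suppress=True)
a=eyes.read_camera('top')
g=a['pixels'].astype(float).min(2)
P=[]
for c in range(390,415):
    rows=np.arange(202,218); w=np.clip(g[202:218,c]-170,0,None)
    if w.sum()>0: P.append(onz(a,((rows*w).sum()/w.sum(),c),174)[:2])
P=np.array(P); l=cv2.fitLine(P.astype(np.float32),cv2.DIST_HUBER,0,.01,.01).ravel(); print('bar line',l,'yaw',np.arctan(-l[0]/l[1]), len(P))
print('nut',onz(a,(213.75,375),186),'tip',onz(a,(207.8,419.2),190))
print(g[203:214,395:400].astype(int))
print('handle top',onz(a,(239,211.2),157))
S=g[225:260,198:245]
for r in S[::1]: print(''.join('%4d'%v for v in r[::1]))
s=env.state();print(s['tcp_rot'],s['joints'])
E
```

```text
bar line [   0.14   -0.99  581.41 -220.6 ] yaw 0.13707347 25
nut [ 570.28 -151.84  186.  ] tip [ 585.39 -256.68  190.  ]
[[ 68  69  66  65  70]
 [ 73  73  80  83  83]
 [ 96  97  96  99  98]
 [ 99 100 100 100  99]
 [100  97  98  98 100]
 [101 104 107 108 110]
 [131 146 154 159 167]
 [203 204 206 206 210]
 [220 220 218 214 210]
 [199 198 195 189 175]
 [153 154 163 162 161]]
handle top [507.04 242.91 157.  ]
  47  46  46  48  47  46  44  49  49  50  46  45  48  49  45  41  49  46  46  45  46  45  47  49  49  46  53  68  99 107 131 178 165 101  58  42  48  47  48  49  49  43  46  47  46  48  47
  48  46  47  48  49  48  48  46  45  47  49  47  50  51  49  47  46  49  46  46  48  48  51  45  52  71 105 142 192 183 142 131 136 159 112  56  46  42  46  48  47  47  47  49  44  47  45
  48  48  50  46  50  47  47  48  47  47  48  48  49  46  47  47  44  46  47  46  46  47  51  66 100 143 190 184 172 157 140 145 139 196 179  86  46  52  45  45  45  46  48  45  44  47  45
  50  53  47  47  51  47  45  44  49  50  49  47  48  48  47  47  44  51  49  52  70  99 109 131 177 175 147 137 138 158 154
[... 5278 characters left out ...]
46  48  48  49  47  50  47  44  46  43  46  47  47  49  45  44  45  44  47  48
  46  47  46  49  48  46  46  49  47  49  61  94  79  63  56  51  47  47  46  45  45  44  48  48  49  48  47  45  46  45  46  47  47  49  46  50  46  46  49  45  47  47  46  46  46  46  49
  49  46  48  50  47  48  48  48  51  45  47  48  47  46  46  47  47  49  46  46  45  48  46  46  46  48  47  46  46  48  46  46  44  45  46  45  50  44  44  47  48  48  46  41  45  44  47
  45  48  45  48  48  48  51  46  49  45  47  48  47  46  45  48  50  46  47  45  49  47  46  47  47  45  46  45  49  48  47  46  47  46  48  48  45  44  42  47  46  47  47  49  45  46  47
[3.14 0.   2.8 ] [ 1.13  0.49  1.56 -0.    1.09 -0.11]
```

```bash
cat >> h.py <<'E'
def rel(T,psi=None,cur=None):
    "delta to TCP target T in tool units at present yaw, and turn in units"
    from scipy.spatial.transform import Rotation as Ro
    s=env.state(); R=Ro.from_euler('xyz',s['tcp_rot']).as_matrix()
    d=R.T@(np.array(T,float)-s['eef_pos'])/60
    tu=None if psi is None else -np.degrees((psi-s['tcp_rot'][2]+np.pi)%(2*np.pi)-np.pi)/5
    print('pos',np.round(s['eef_pos'],2),'yaw',round(s['tcp_rot'][2],4),'d',np.round(d,3),'turn',tu if tu is None else round(tu,2),'ft',np.round(s['ft_force'],2),'t',s['t'],'op',round(s['opening']*95,1),'gf',round(s['grip_force'],1))
E
python3 - <<'E'
from h import *
rel((582.3,-230.8,230),1.70)
a=eyes.read_camera('top')
print(onz(a,(241.1,219.75),18), onz(a,(238.3,209.7),157), onz(a,(238.2,210.3),150))
E
```

```text
pos [207.11 589.7  214.66] yaw 2.8038 d [-10.432 -10.83   -0.256] turn 12.65 ft [-0.15 -0.86 -1.2 ] t 2.35 op 95.0 gf 0.0
[509.06079779 250.7453913   18.        ] [508.70792173 246.59804114 157.        ] [509.35800194 246.7366653  150.        ]
```

```bash
python3 -m inch '[[[-0.652,-0.677,-0.016],0,0.37],[[-0.652,-0.677,-0.016],0,0.37],[[-0.652,-0.677,-0.016],0,0.37],[[-0.652,-0.677,-0.016],0,0.37],[[-0.652,-0.677,-0.016],0,0.37],[[-0.652,-0.677,-0.016],0,0.37],[[-0.652,-0.677,-0.016],0,0.37],[[-0.652,-0.677,-0.016],0,0.37],[[-0.652,-0.677,-0.016],0,0.37],[[-0.652,-0.677,-0.016],0,0.37]]'
python3 -m inch '[[[-0.652,-0.677,-0.016],0,0.37],[[-0.652,-0.677,-0.016],0,0.37],[[-0.652,-0.677,-0.016],0,0.37],[[-0.652,-0.677,-0.016],0,0.37],[[-0.652,-0.677,-0.016],0,0.37],[[-0.652,-0.677,-0.016],0,0.37],[[0,0,0],1,0.37],[[0,0,0],1,0.37],[[0,0,0],1,0.37],[[0,0,0],1,0.37]]'
python3 -m inch '[[[0,0,0],1,0.37],[[0,0,0],1,0.37],[[0,0,0],1,0.37],[[0,0,0],1,0.37],[[0,0,0],1,0.37],[[0,0,0],1,0.37],[[0,0,0],1,0.37],[[0,0,0],1,0.37],[[0,0,0],0.6,0.37],[[0,0,0],0,0.37]]'
python3 -c "
from h import *
rel((582.3,-230.8,160),1.70)"
```

```text
t: 3.65
eef_pos: [442.2, 75.0, 224.6]
tcp_rot: [3.141, 0.001, 2.804]
ft_force: [0.3, 0.3, -0.2]
opening: 0.313
grip_force: 0.0
t: 4.9
eef_pos: [582.3, -231.0, 230.0]
tcp_rot: [3.141, -0.0, 2.452]
ft_force: [-0.1, 0.1, -0.9]
opening: 0.316
grip_force: 0.0
t: 6.15
eef_pos: [582.3, -230.9, 230.0]
tcp_rot: [3.142, -0.0, 1.705]
ft_force: [-0.7, -0.1, -0.7]
opening: 0.316
grip_force: 0.0
pos [ 582.28 -230.92  229.96] yaw 1.7046 d [2.000e-03 1.000e-03 1.166e+00] turn 0.05 ft [-0.75 -0.09 -0.69] t 6.15 op 30.0 gf 0.0
```

```bash
python3 -m inch '[[[0,0,0.3],0,0.37],[[0,0,0.3],0,0.37],[[0,0,0.25],0,0.37],[[0,0,0.15],0,0.37],[[0,0,0.166],0,0.37],[[0,0,0],0,0.45],[[0,0,0],0,0.5],[[0,0,0],0,0.55],[[0,0,0],0,0.6],[[0,0,0],0,0.62]]'
python3 - <<'E'
from h import *
rel((582.3,-230.8,160),1.70)
b=eyes.read_camera('side');save(b,'s1.png',(205,305,330,455),6)
E
```

```text
t: 7.4
eef_pos: [582.3, -230.9, 160.2]
tcp_rot: [3.141, 0.0, 1.704]
ft_force: [0.3, 0.4, 1.0]
opening: 0.193
grip_force: 0.0
pos [ 582.32 -230.95  160.18] yaw 1.7042 d [0.003 0.    0.003] turn 0.05 ft [0.25 0.38 0.97] t 7.4 op 18.4 gf 0.0
```

View pics/s1.png

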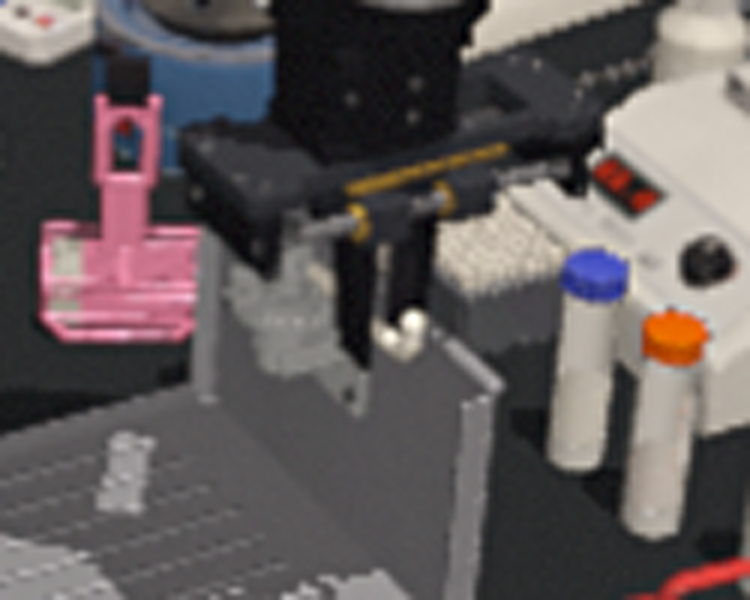

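The bar and its upturned ball (around crop (400,330)) sit between the two fingers. I'll close in steps and check the force.

```bash
python3 -m inch '[[[0,0,0],0,0.63],[[0,0,0],0,0.64],[[0,0,0],0,0.65],[[0,0,0],0,0.66],[[0,0,0],0,0.67],[[0,0,0],0,0.68],[[0,0,0],0,0.69],[[0,0,0],0,0.7],[[0,0,0],0,0.71],[[0,0,0],0,0.71]]'
```

```text
t: 8.7
eef_pos: [582.3, -230.9, 160.0]
tcp_rot: [3.142, -0.0, 1.704]
ft_force: [-0.0, -0.6, -0.2]
opening: 0.143
grip_force: 0.0
```

```bash
python3 -m inch '[[[0,0,0],0,0.72],[[0,0,0],0,0.73],[[0,0,0],0,0.735],[[0,0,0],0,0.74],[[0,0,0],0,0.745],[[0,0,0],0,0.75],[[0,0,0],0,0.755],[[0,0,0],0,0.76],[[0,0,0],0,0.76],[[0,0,0],0,0.76]]'
```

```text
t: 9.95
eef_pos: [582.3, -230.9, 160.0]
tcp_rot: [3.142, -0.0, 1.704]
ft_force: [-1.0, 0.3, 0.3]
opening: 0.122
grip_force: 0.0
```

```bash
python3 -m inch '[[[0,0,0],0,0.765],[[0,0,0],0,0.77],[[0,0,0],0,0.775],[[0,0,0],0,0.78],[[0,0,0],0,0.785],[[0,0,0],0,0.79],[[0,0,0],0,0.79],[[0,0,0],0,0.79],[[0,0,0],0,0.79],[[0,0,0],0,0.79]]'
```

```text
t: 11.2
eef_pos: [582.3, -230.9, 160.0]
tcp_rot: [3.142, -0.0, 1.704]
ft_force: [0.7, 0.3, -0.5]
opening: 0.103
grip_force: 0.0
```

```bash
python3 -m inch '[[[0,0,0],0,0.795],[[0,0,0],0,0.80],[[0,0,0],0,0.805],[[0,0,0],0,0.81],[[0,0,0],0,0.815],[[0,0,0],0,0.82],[[0,0,0],0,0.825],[[0,0,0],0,0.83],[[0,0,0],0,0.83],[[0,0,0],0,0.83]]'
```

```text
t: 12.45
eef_pos: [582.3, -230.9, 160.0]
tcp_rot: [3.142, -0.0, 1.704]
ft_force: [-0.1, -0.3, -0.3]
opening: 0.084
grip_force: 0.2
```

```bash
python3 -m inch '[[[0,0,0],0,0.84],[[0,0,0],0,0.86],[[0,0,0],0,0.9],[[0,0,0],0,1],[[0,0,0],0,1],[[0,0,-0.04],0,1],[[0,0,-0.04],0,1],[[0,0,-0.04],0,1],[[0,0,-0.04],0,1],[[0,0,-0.04],0,1]]'
```

```text
t: 13.7
eef_pos: [582.1, -230.9, 172.0]
tcp_rot: [-3.141, -0.0, 1.704]
ft_force: [1.2, -1.4, -6.0]
opening: 0.074
grip_force: 30.0
```

```bash
python3 -m inch '[[[0.002,-0.057,0],0.5,1],[[0.005,-0.113,0],1,1],[[0.005,-0.113,0],1,1],[[0.005,-0.113,0],1,1],[[0.005,-0.113,0],1,1],[[0.005,-0.113,0],1,1],[[0.005,-0.113,0],1,1],[[0.005,-0.113,0],1,1],[[0.002,-0.057,0],0.5,1],[[0,0,0],0,1]]'; python3 -c "
from h import *
s=env.state();print(s['moment'],s['eef_pos'],s['tcp_rot'])"
```

```text
t: 14.95
eef_pos: [529.9, -219.3, 172.1]
tcp_rot: [-3.141, 0.0, 1.007]
ft_force: [-1.7, -1.3, -5.8]
opening: 0.074
grip_force: 30.0
[-0.42767127  0.41399985 -0.0054203 ] [ 529.85054858 -219.34385883  172.101002  ] [-3.14090824e+00  2.10991120e-04  1.00655800e+00]
```

```bash
python3 -m inch '[[[0.002,-0.057,0],0.5,1],[[0.005,-0.113,0],1,1],[[0.005,-0.113,0],1,1],[[0.005,-0.113,0],1,1],[[0.005,-0.113,0],1,1],[[0.005,-0.113,0],1,1],[[0.001,-0.045,0],0.4,1],[[0,0,0],0,1],[[0,0,0],0,1],[[0,0,0],0,1]]'; python3 - <<'E'
from h import *
np.set_printoptions(precision=2,suppress=True)
s=env.state();print(s['moment'],s['eef_pos'],s['tcp_rot'])
# pivot fit: TCP + 78*toolx
for p,y in (((582.3,-230.9),1.704),((529.85,-219.34),1.0066),(s['eef_pos'][:2],s['tcp_rot'][2])): print(np.array(p)+78*np.array([np.cos(y),np.sin(y)]))
a=eyes.read_camera('top'); save(a,'t2.png',(185,245,335,415),8)
E
```

```text
t: 16.2
eef_pos: [502.9, -190.3, 171.8]
tcp_rot: [-3.14, 0.001, 0.493]
ft_force: [-5.3, -1.9, -6.8]
opening: 0.075
grip_force: 30.0
[-0.41  1.12  0.04] [ 502.85 -190.35  171.81] [-3.14  0.    0.49]
[ 571.94 -153.59]
[ 571.56 -153.43]
[ 571.57 -153.44]
```

View pics/t2.png

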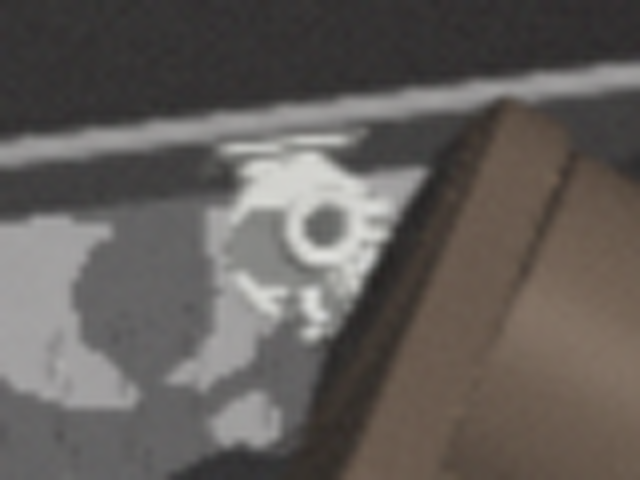

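The hub nut is at crop (325,225) with rim fragments below and to the left of it. The force is mostly along the bar and the sideways part is small. To narrow the stop angle I'll zoom in on the earlier unobstructed picture.

```bash
python3 - <<'E'
import cv2
im=cv2.imread('pics/top0.png')[192:242,350:410]
cv2.imwrite('pics/z0.png',cv2.resize(im,None,fx=12,fy=12,interpolation=cv2.INTER_CUBIC))
E
```

```text
(no output)
```

View pics/z0.png

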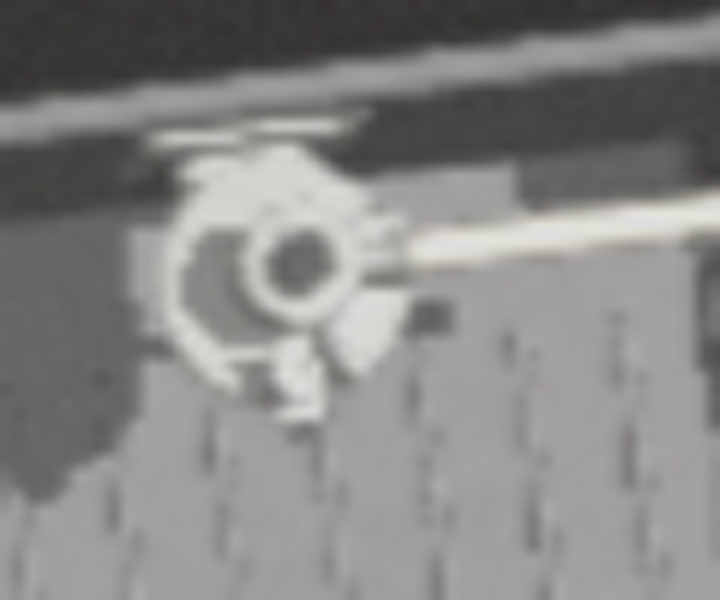

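The gap (working notch) sits at about crop (333,367) and the stop block at (300,390). That puts the notch near 1.3 rad and the stop near 1.4. The arm is at about 1.21 now, so I'll probe in 1° calls and watch the force along tool +y.

```bash
cat > f.py <<'E'
from h import *
s=env.state();y=s['tcp_rot'][2];f=s['ft_force']
print('lat %.2f rad %.2f fz %.2f Mz %.3f theta %.3f lag'%(f[0]*np.sin(y)-f[1]*np.cos(y),f[0]*np.cos(y)+f[1]*np.sin(y),f[2],s['moment'][2],1.704-y),s['t'])
E
python3 f.py; python3 -m inch '[[[-0.005,-0.003,0],0.025,1],[[-0.005,-0.003,0],0.025,1],[[-0.005,-0.003,0],0.025,1],[[0,-0.003,0],0.025,1],[[0,-0.003,0],0.025,1],[[0,-0.003,0],0.025,1],[[0,-0.003,0],0.025,1],[[0,-0.002,0],0.025,1],[[0,0,0],0,1],[[0,0,0],0,1]]'; python3 f.py
```

```text
lat -1.39 rad -4.46 fz -5.01 Mz -0.021 theta 1.211 lag 16.25
t: 17.5
eef_pos: [502.2, -189.5, 172.1]
tcp_rot: [3.141, -0.001, 0.474]
ft_force: [4.5, 2.5, -6.1]
opening: 0.075
grip_force: 30.0
lat -0.20 rad 5.15 fz -6.09 Mz 0.102 theta 1.230 lag 17.5
```

```bash
python3 -m inch '[[[0.004,-0.003,0],0.025,1],[[0.003,-0.003,0],0.025,1],[[0,-0.003,0],0.025,1],[[0,-0.003,0],0.025,1],[[0,-0.003,0],0.025,1],[[0,-0.003,0],0.025,1],[[0,-0.003,0],0.025,1],[[0,-0.002,0],0.025,1],[[0,0,0],0,1],[[0,0,0],0,1]]'; python3 f.py
```

```text
t: 18.75
eef_pos: [501.6, -188.1, 172.0]
tcp_rot: [-3.141, 0.0, 0.456]
ft_force: [-0.3, 1.0, -6.2]
opening: 0.073
grip_force: 30.0
lat -1.03 rad 0.19 fz -6.20 Mz 0.043 theta 1.248 lag 18.75
```

```bash
python3 -m inch '[[[0,-0.003,0],0.025,1],[[0,-0.003,0],0.025,1],[[0,-0.003,0],0.025,1],[[0,-0.003,0],0.025,1],[[0,-0.003,0],0.025,1],[[0,-0.003,0],0.025,1],[[0,-0.003,0],0.025,1],[[0,-0.002,0],0.025,1],[[0,0,0],0,1],[[0,0,0],0,1]]'; python3 f.py
```

```text
t: 20.0
eef_pos: [501.0, -186.9, 172.0]
tcp_rot: [-3.141, 0.0, 0.439]
ft_force: [-1.6, 0.8, -5.9]
opening: 0.071
grip_force: 30.0
lat -1.39 rad -1.16 fz -5.86 Mz 0.071 theta 1.265 lag 20.0
```

```bash
python3 -m inch '[[[0,-0.003,0],0.025,1],[[0,-0.003,0],0.025,1],[[0,-0.003,0],0.025,1],[[0,-0.003,0],0.025,1],[[0,-0.003,0],0.025,1],[[0,-0.003,0],0.025,1],[[0,-0.003,0],0.025,1],[[0,-0.002,0],0.025,1],[[0,0,0],0,1],[[0,0,0],0,1]]'; python3 f.py
```

```text
t: 21.25
eef_pos: [500.4, -185.6, 172.0]
tcp_rot: [-3.141, 0.0, 0.421]
ft_force: [-2.0, -0.4, -5.5]
opening: 0.073
grip_force: 30.0
lat -0.46 rad -2.00 fz -5.54 Mz 0.055 theta 1.283 lag 21.25
```

```bash
python3 -m inch '[[[0,-0.003,0],0.025,1],[[0,-0.003,0],0.025,1],[[0,-0.003,0],0.025,1],[[0,-0.003,0],0.025,1],[[0,-0.003,0],0.025,1],[[0,-0.003,0],0.025,1],[[0,-0.003,0],0.025,1],[[0,-0.002,0],0.025,1],[[0,0,0],0,1],[[0,0,0],0,1]]'; python3 f.py
```

```text
t: 22.5
eef_pos: [499.9, -184.4, 172.0]
tcp_rot: [-3.141, 0.0, 0.404]
ft_force: [-3.2, -0.3, -6.4]
opening: 0.076
grip_force: 30.0
lat -0.99 rad -3.08 fz -6.38 Mz 0.051 theta 1.300 lag 22.5
```

```bash
python3 -m inch '[[[-0.003,-0.003,0],0.025,1],[[0,-0.003,0],0.025,1],[[0,-0.003,0],0.025,1],[[0,-0.003,0],0.025,1],[[0,-0.003,0],0.025,1],[[0,-0.003,0],0.025,1],[[0,-0.003,0],0.025,1],[[0,-0.002,0],0.025,1],[[0,0,0],0,1],[[0,0,0],0,1]]'; python3 f.py
```

```text
t: 23.75
eef_pos: [499.3, -183.1, 172.0]
tcp_rot: [3.142, -0.0, 0.387]
ft_force: [0.5, 0.6, -5.9]
opening: 0.075
grip_force: 30.0
lat -0.37 rad 0.73 fz -5.91 Mz 0.083 theta 1.317 lag 23.75
```

```bash
python3 -m inch '[[[-0.002,-0.003,0],0.025,1],[[0,-0.003,0],0.025,1],[[0,-0.003,0],0.025,1],[[0,-0.003,0],0.025,1],[[0,-0.003,0],0.025,1],[[0,-0.003,0],0.025,1],[[0,-0.003,0],0.025,1],[[0,-0.002,0],0.025,1],[[0,0,0],0,1],[[0,0,0],0,1]]'; python3 f.py
```

```text
t: 25.0
eef_pos: [498.7, -181.9, 172.0]
tcp_rot: [3.142, -0.0, 0.369]
ft_force: [3.7, 2.2, -6.2]
opening: 0.073
grip_force: 30.0
lat -0.72 rad 4.24 fz -6.20 Mz 0.063 theta 1.335 lag 25.0
```

```bash
python3 -m inch '[[[0.003,-0.003,0],0.025,1],[[0,-0.003,0],0.025,1],[[0,-0.003,0],0.025,1],[[0,-0.003,0],0.025,1],[[0,-0.003,0],0.025,1],[[0,-0.003,0],0.025,1],[[0,-0.003,0],0.025,1],[[0,-0.002,0],0.025,1],[[0,0,0],0,1],[[0,0,0],0,1]]'; python3 f.py
```

```text
t: 26.25
eef_pos: [498.2, -180.5, 172.0]
tcp_rot: [-3.141, 0.0, 0.352]
ft_force: [1.1, 2.0, -5.4]
opening: 0.078
grip_force: 30.0
lat -1.49 rad 1.69 fz -5.41 Mz 0.064 theta 1.352 lag 26.25
```

```bash
python3 -m inch '[[[0,-0.003,0],0.025,1],[[0,-0.003,0],0.025,1],[[0,-0.003,0],0.025,1],[[0,-0.003,0],0.025,1],[[0,-0.003,0],0.025,1],[[0,-0.003,0],0.025,1],[[0,-0.003,0],0.025,1],[[0,-0.002,0],0.025,1],[[0,0,0],0,1],[[0,0,0],0,1]]'; python3 f.py
```

```text
t: 27.5
eef_pos: [497.8, -179.2, 172.0]
tcp_rot: [-3.141, 0.0, 0.334]
ft_force: [0.2, 1.4, -5.7]
opening: 0.076
grip_force: 30.0
lat -1.22 rad 0.62 fz -5.69 Mz 0.088 theta 1.370 lag 27.5
```

```bash
python3 -m inch '[[[0,-0.003,0],0.025,1],[[0,-0.003,0],0.025,1],[[0,-0.003,0],0.025,1],[[0,-0.003,0],0.025,1],[[0,-0.003,0],0.025,1],[[0,-0.003,0],0.025,1],[[0,-0.003,0],0.025,1],[[0,-0.003,0],0.025,1],[[0,-0.002,0],0.025,1],[[0,0,0],0,1]]'; python3 f.py
```

```text
t: 28.75
eef_pos: [497.3, -177.8, 172.0]
tcp_rot: [-3.141, 0.0, 0.315]
ft_force: [-0.8, 0.0, -6.0]
opening: 0.073
grip_force: 30.0
lat -0.29 rad -0.79 fz -6.01 Mz 0.081 theta 1.389 lag 28.75
```

```bash
python3 -m inch '[[[0,-0.003,0],0.025,1],[[0,-0.003,0],0.025,1],[[0,-0.003,0],0.025,1],[[0,-0.003,0],0.025,1],[[0,-0.003,0],0.025,1],[[0,-0.003,0],0.025,1],[[0,-0.003,0],0.025,1],[[0,-0.003,0],0.025,1],[[0,-0.002,0],0.025,1],[[0,0,0],0,1]]'; python3 f.py
```

```text
t: 30.0
eef_pos: [496.8, -176.2, 172.0]
tcp_rot: [-3.141, -0.0, 0.295]
ft_force: [-0.4, 0.6, -5.6]
opening: 0.077
grip_force: 30.0
lat -0.63 rad -0.19 fz -5.62 Mz 0.031 theta 1.409 lag 30.0
```

```bash
python3 -m inch '[[[0,-0.003,0],0.025,1],[[0,-0.003,0],0.025,1],[[0,-0.003,0],0.025,1],[[0,-0.003,0],0.025,1],[[0,-0.003,0],0.025,1],[[0,-0.003,0],0.025,1],[[0,-0.003,0],0.025,1],[[0,-0.003,0],0.025,1],[[0,-0.002,0],0.025,1],[[0,0,0],0,1]]'; python3 f.py
```

```text
t: 31.25
eef_pos: [496.4, -174.8, 172.0]
tcp_rot: [-3.141, 0.0, 0.275]
ft_force: [-1.3, -1.3, -5.7]
opening: 0.07
grip_force: 30.0
lat 0.88 rad -1.58 fz -5.67 Mz 0.003 theta 1.429 lag 31.25
```

```bash
python3 -m inch '[[[0,-0.003,0],0.025,1],[[0,-0.003,0],0.025,1],[[0,-0.003,0],0.025,1],[[0,-0.003,0],0.025,1],[[0,-0.003,0],0.025,1],[[0,-0.003,0],0.025,1],[[0,-0.003,0],0.025,1],[[0,-0.002,0],0.025,1],[[0,0,0],0,1],[[0,0,0],0,1]]'; python3 f.py
```

```text
t: 32.5
eef_pos: [496.0, -173.4, 172.0]
tcp_rot: [-3.142, -0.0, 0.258]
ft_force: [-1.2, -1.0, -5.8]
opening: 0.075
grip_force: 30.0
lat 0.70 rad -1.40 fz -5.78 Mz 0.076 theta 1.446 lag 32.5
```

```bash
python3 -m inch '[[[0,-0.003,0],0.025,1],[[0,-0.003,0],0.025,1],[[0,-0.003,0],0.025,1],[[0,-0.003,0],0.025,1],[[0,-0.003,0],0.025,1],[[0,-0.003,0],0.025,1],[[0,-0.003,0],0.025,1],[[0,-0.003,0],0.025,1],[[0,-0.003,0],0.025,1],[[0,0,0],0,1]]'; python3 f.py
```

```text
t: 33.75
eef_pos: [495.6, -171.9, 172.0]
tcp_rot: [-3.142, -0.0, 0.238]
ft_force: [-1.9, -1.6, -5.6]
opening: 0.072
grip_force: 30.0
lat 1.09 rad -2.23 fz -5.58 Mz 0.039 theta 1.466 lag 33.75
```

```bash
python3 -m inch '[[[-0.003,-0.003,0],0.025,1],[[0,-0.003,0],0.025,1],[[0,-0.003,0],0.025,1],[[0,-0.003,0],0.025,1],[[0,-0.003,0],0.025,1],[[0,-0.003,0],0.025,1],[[0,-0.003,0],0.025,1],[[0,-0.003,0],0.025,1],[[0,-0.002,0],0.025,1],[[0,-0.002,0],0.025,1]]'; python3 f.py
```

```text
t: 35.0
eef_pos: [495.2, -170.3, 172.1]
tcp_rot: [3.142, -0.0, 0.216]
ft_force: [1.3, -0.8, -5.8]
opening: 0.079
grip_force: 30.0
lat 1.04 rad 1.09 fz -5.77 Mz 0.118 theta 1.488 lag 35.0
```

```bash
python3 -m inch '[[[0,-0.003,0],0.025,1],[[0,-0.003,0],0.025,1],[[0,-0.003,0],0.025,1],[[0,-0.003,0],0.025,1],[[0,-0.003,0],0.025,1],[[0,-0.003,0],0.025,1],[[0,-0.003,0],0.025,1],[[0,-0.003,0],0.025,1],[[0,-0.002,0],0.025,1],[[0,-0.002,0],0.025,1]]'; python3 f.py
```

```text
t: 36.25
eef_pos: [494.8, -168.7, 172.0]
tcp_rot: [3.142, -0.0, 0.194]
ft_force: [2.5, -3.3, -5.6]
opening: 0.073
grip_force: 30.0
lat 3.72 rad 1.82 fz -5.63 Mz 0.081 theta 1.510 lag 36.25
```

```bash
python3 -m inch '[[[0,-0.003,0],0.025,1],[[0,-0.003,0],0.025,1],[[0,-0.003,0],0.025,1],[[0,-0.002,0],0.025,1],[[0,0,0],0,1],[[0,0,0],0,1],[[0,0,0],0,1],[[0,0,0],0,1],[[0,0,0],0,1],[[0,0,0],0,1]]'; python3 f.py
```

```text
t: 37.5
eef_pos: [494.7, -168.1, 172.0]
tcp_rot: [3.141, -0.0, 0.186]
ft_force: [2.7, -2.8, -6.6]
opening: 0.075
grip_force: 30.0
lat 3.24 rad 2.11 fz -6.59 Mz 0.060 theta 1.518 lag 37.5
```

```bash
python3 -m inch '[[[0,-0.003,0],0.025,1],[[0,-0.003,0],0.025,1],[[0,-0.003,0],0.025,1],[[0,-0.003,0],0.025,1],[[0,-0.003,0],0.025,1],[[0,-0.002,0],0.025,1],[[0,0,0],0,1],[[0,0,0],0,1],[[0,0,0],0,1],[[0,0,0],0,1]]'; python3 f.py
```

```text
t: 38.75
eef_pos: [494.5, -167.3, 172.1]
tcp_rot: [3.141, -0.0, 0.173]
ft_force: [3.0, -5.6, -5.2]
opening: 0.072
grip_force: 30.0
lat 6.07 rad 1.95 fz -5.22 Mz 0.093 theta 1.531 lag 38.75
```

The force on the stop is building steadily (6 N at about 1.5 rad). I'll let go here so the arm drops home, then clear upward and head for the rack.

```bash
python3 -m inch '[[[0,0,0],0,0.37],[[0,0,0],0,0.37],[[0,0,0],0,0.37],[[0,0,-0.4],0,0.37],[[0,0,-0.4],0,0.37],[[0,0,-0.4],0,-0.2],[[0.2,-0.95,0],0,-0.2],[[0.2,-0.95,0],0,-0.2],[[0.2,-0.95,0],0,-0.2],[[0.2,-0.95,0],0,-0.2]]'
python3 - <<'E'
from h import *
np.set_printoptions(precision=3,suppress=True)
a=eyes.read_camera('top');b=eyes.read_camera('side');
A=a['pixels'][195:245,325:405];B=b['pixels'][225:305,345:425]
cv2.imwrite('pics/h1.png',np.hstack([cv2.resize(A,(640,400),interpolation=cv2.INTER_CUBIC)[:,:400],cv2.resize(B,(400,400),interpolation=cv2.INTER_CUBIC)])[:,:,::-1])
for n in('hook_tip','hook_grip','hook_seat'):
    x=eyes.spot_point(n,a)[:2];y=eyes.spot_point(n,b)[:2];print(n,[(i['centre'],i['score']) for i in x],[(i['centre'],i['score']) for i in y])
    if x and y: print(tri(a,x[0]['centre'],b,y[0]['centre']))
rel((509,248,190),0.419)
E
```

```text
t: 40.0
eef_pos: [502.1, 67.9, 244.3]
tcp_rot: [-3.141, -0.0, 0.172]
ft_force: [1.3, -0.1, -0.4]
opening: 0.599
grip_force: 0.0
hook_tip [([257.1, 393.0], 0.62)] [([249.9, 349.1], 0.65)]
(array([ 468.418, -192.665,  203.042]), np.float64(2.6485080414823843))
hook_grip [([246.7, 383.5], 0.82), ([238.8, 211.5], 0.66)] [([207.0, 335.9], 0.71), ([253.0, 355.8], 0.67)]
(array([ 468.051, -147.797,  310.517]), np.float64(39.14021825372314))
hook_seat [([236.5, 384.4], 0.51)] [([257.1, 357.8], 0.46)]
(array([ 510.535, -175.591,  162.385]), np.float64(15.140124146260815))
pos [502.52  64.78 244.04] yaw 0.1711 d [ 0.626 -2.991  0.901] turn -2.84 ft [ 0.78 -0.89  0.76] t 40.4 op 57.2 gf 0.0
```

View pics/h1.png

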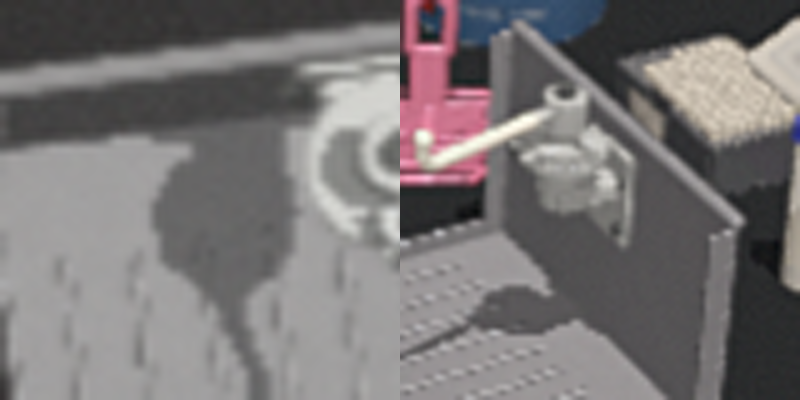

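```bash
python3 -m inch '[[[0.157,-0.748,0.12],0,-0.2],[[0.157,-0.748,0.12],0,-0.2],[[0.157,-0.748,0.12],0,-0.2],[[0.155,-0.747,0.12],0,-0.2],[[0,0,0.2],-0.95,-0.2],[[0,0,0.2],-0.95,-0.2],[[0,0,0.2],-0.94,-0.2],[[0,0,0.2],0,-0.2],[[0,0,0.1],0,-0.2],[[0,0,0],0,-0.2]]'
python3 - <<'E'
from h import *
np.set_printoptions(precision=3,suppress=True)
a=eyes.read_camera('top');b=eyes.read_camera('side')
A=a['pixels'][200:280,170:250];B=b['pixels'][180:260,275:355]
cv2.imwrite('pics/r1.png',np.hstack([cv2.resize(x,(400,400),interpolation=cv2.INTER_CUBIC) for x in(A,B)])[:,:,::-1])
g=a['pixels'].astype(float).min(2)
P=[]
for r in range(226,250):
    c0=378+(r-226)*0.35+0; cs=np.arange(int(c0)-5,int(c0)+14); w=np.clip(g[r,cs]-175,0,None)
    if w.sum()>0:P.append(onz(a,(r,(cs*w).sum()/w.sum()),174)[:2])
P=np.array(P);l=cv2.fitLine(P.astype(np.float32),cv2.DIST_HUBER,0,.01,.01).ravel();print(l,len(P));print(P[::4])
for n in('hook_tip',):
    x=eyes.spot_point(n,a)[0]['centre'];print(x,onz(a,x,193))
rel((509,248,123),0.419)
E
```

```text
t: 41.65
eef_pos: [508.8, 248.8, 161.0]
tcp_rot: [-3.141, 0.001, 0.419]
ft_force: [0.1, -0.7, 0.1]
opening: 0.599
grip_force: 0.0
[   0.943    0.334  522.229 -170.046] 24
[[ 542.152 -163.198]
 [ 532.537 -166.208]
 [ 522.941 -170.172]
 [ 513.341 -173.138]
 [ 503.753 -176.415]
 [ 494.177 -180.205]]
[238.6, 368.6] [ 510.372 -136.066  193.   ]
pos [508.91 249.11 161.65] yaw 0.42 d [-0.007  0.017  0.644] turn 0.01 ft [-0.6  -0.41  0.19] t 41.8 op 56.8 gf 0.0
```

View pics/r1.png

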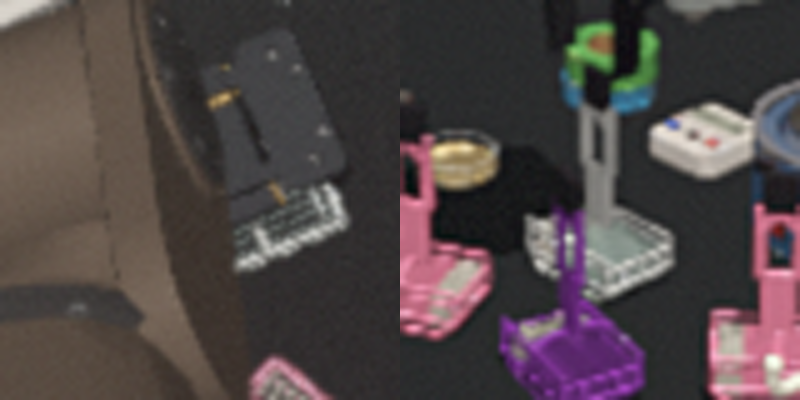

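Bar direction from the image gives hook_swing ≈ 1.36, so the arm has dropped into the notch (stop about 1.5 minus 0.13). In the side crop the fingers straddle the black grip of the white rack (crop (600,95)). I'll descend and grip.

```bash
python3 -m inch '[[[0,0,0.22],0,-0.2],[[0,0,0.22],0,-0.2],[[0,0,0.2],0,-0.2],[[0,0,0],0,0.2],[[0,0,0],0,0.4],[[0,0,0],0,1],[[0,0,0],0,1],[[0,0,0],0,1],[[0,0,0],0,1],[[0,0,-0.1],0,1]]'
python3 -c "
from h import *
import numpy as np
u=np.array([-.943,-.334]);p=np.array([571.6,-153.0])
for r in(140,68):print(p+r*u)
s=env.state();print(s['eef_pos'],s['tcp_rot'])
rel((*(p+145*u),320),0.340)"
```

```text
t: 43.05
eef_pos: [508.3, 249.0, 128.6]
tcp_rot: [-3.141, 0.001, 0.42]
ft_force: [-0.8, -0.9, -1.4]
opening: 0.327
grip_force: 30.0
[ 439.58 -199.76]
[ 507.476 -175.712]
[508.27164799 248.98651119 128.56808619] [-3.14129199e+00  1.33033599e-03  4.20397244e-01]
pos [508.27 248.99 128.57] yaw 0.4204 d [-4.185  6.353 -3.187] turn 0.92 ft [-0.78 -0.95 -1.45] t 43.05 op 31.1 gf 30.0
```

The opening reads 31 mm, so the pad tips are on the 32 mm plate and not on the 26 mm grip. I'll set it down and regrip 9 mm higher.

```bash
python3 -m inch '[[[0,0,0.09],0,1],[[0,0,0],0,0.2],[[0,0,0],0,0.2],[[0,0,-0.15],0,0.2],[[0,0,0],0,0.4],[[0,0,0],0,1],[[0,0,0],0,1],[[0,0,0],0,1],[[0,0,0],0,1],[[0,0,0],0,1]]'
python3 -c "
from h import *
u=np.array([-.943,-.334]);p=np.array([571.6,-153.0])
rel((*(p+145*u),330),0.340)"
```

```text
t: 44.3
eef_pos: [509.6, 249.0, 133.6]
tcp_rot: [3.141, -0.003, 0.421]
ft_force: [-0.0, -2.8, 8.6]
opening: 0.271
grip_force: 42.8
pos [509.64 249.04 133.6 ] yaw 0.4206 d [-4.194  6.347 -3.281] turn 0.92 ft [-0.03 -2.81  8.56] t 44.3 op 25.8 gf 42.8
```

```bash
python3 -m inch '[[[0,0,-0.5],0,1],[[0,0,-0.9],0,1],[[0,0,-0.9],0,1],[[-0.2,0.3,-0.5],0,1],[[-0.4,0.6,-0.2],0,1],[[-0.47,0.71,0],0,1],[[-0.47,0.71,0],0,1],[[-0.47,0.71,0],0,1],[[-0.47,0.71,0],0,1],[[-0.47,0.71,0],0,1]]'
python3 -c "
from h import *
u=np.array([-.943,-.334]);p=np.array([571.6,-153.0])
rel((*(p+145*u),212.5),0.340)"
```

```text
t: 45.55
eef_pos: [455.4, -68.4, 312.5]
tcp_rot: [3.142, -0.0, 0.421]
ft_force: [-0.1, -0.8, -2.5]
opening: 0.271
grip_force: 41.1
pos [455.43 -68.38 312.47] yaw 0.4206 d [-1.219  1.884  1.666] turn 0.92 ft [-0.11 -0.79 -2.47] t 45.55 op 25.7 gf 41.1
```

```bash
python3 -m inch '[[[-0.4,0.6,0],0,1],[[-0.4,0.6,0],0,1],[[-0.3,0.45,0],0,1],[[-0.14,0.25,0],0.92,1],[[0,0,0.25],0,1],[[0,0,0.4],0,1],[[0,0,0.4],0,1],[[0,0,0.35],0,1],[[0,0,0.26],0,1],[[0,0,0],0,1]]'
python3 - <<'E'
from h import *
np.set_printoptions(precision=2,suppress=True)
u=np.array([-.943,-.334]);p=np.array([571.6,-153.0])
rel((*(p+145*u),212.5),0.340)
a=eyes.read_camera('top');b=eyes.read_camera('side')
A=a['pixels'][215:295,330:410];B=b['pixels'][200:300,300:400]
cv2.imwrite('pics/r2.png',np.hstack([cv2.resize(x,(400,400),interpolation=cv2.INTER_CUBIC) for x in(A,B)])[:,:,::-1])
s=env.state();e=s['eef_pos'].copy()
# expected eye centre / bar tip in side crop
e[2]=e[2]-133+102
q=lambda X:(proj(b,X)-np.array([200,300]))*4
print('eye exp',q(e),'tip exp',q([*(p+104*u),195]),'grip exp',q([*s['eef_pos'][:2],s['eef_pos'][2]+9]))
for n in('rack_eye','hook_tip','slide_rack'): print(n,[((np.array(i['centre'])-[200,300])*4,round(i['score'],2)) for i in eyes.spot_point(n,b)][:4])
E
```

```text
t: 46.8
eef_pos: [434.3, -201.0, 212.0]
tcp_rot: [-3.14, 0.001, 0.34]
ft_force: [0.1, 0.8, -1.7]
opening: 0.27
grip_force: 29.4
pos [ 434.26 -201.04  212.02] yaw 0.3402 d [ 0.01  0.01 -0.01] turn 0.0 ft [ 0.05  0.79 -1.72] t 46.8 op 25.7 gf 29.4
eye exp [[241.67 150.56]] tip exp [[204.97 198.76]] grip exp [[189.98 151.27]]
rack_eye [(array([111.6,  38.4]), 0.95), (array([ 59.6, -91.2]), 0.83), (array([244.4, 146. ]), 0.61), (array([116., 196.]), 0.61)]
hook_tip [(array([209.2, 214.4]), 0.51)]
slide_rack [(array([164. , -76.8]), 0.78), (array([229.2,  34.8]), 0.66), (array([219.6, 192.4]), 0.51), (array([240.8, 149.6]), 0.32)]
```

View pics/r2.png

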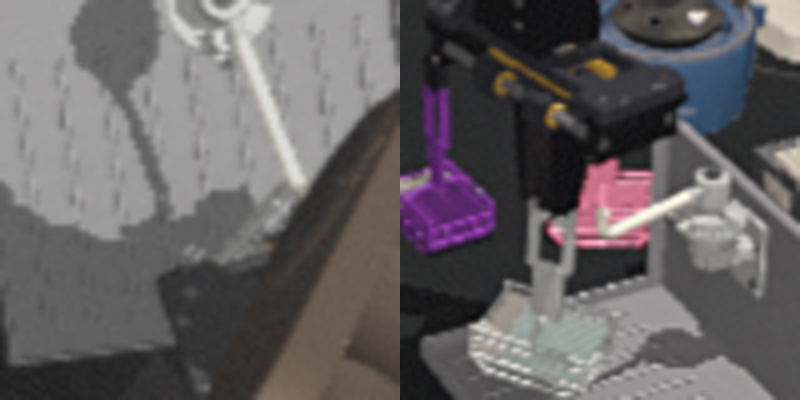

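In the side crop the eye is at about (550,245) and the ball at (603,215). Both match the predicted geometry, so I'll thread the eye over the ball slowly.

```bash
python3 -m inch '[[[0.11,0,0],0,1],[[0.11,0,0],0,1],[[0.11,0,0],0,1],[[0.1,0,0],0,1],[[0.08,0,0],0,1],[[0.08,0,0],0,1],[[0.08,0,0],0,1],[[0.08,0,0],0,1],[[0,0,0],0,1],[[0,0,0],0,1]]'; python3 f.py
```

```text
t: 48.3
eef_pos: [477.1, -186.3, 212.8]
tcp_rot: [-3.142, -0.0, 0.34]
ft_force: [0.9, -0.5, -1.9]
opening: 0.259
grip_force: 29.8
lat 0.75 rad 0.65 fz -1.85 Mz -0.059 theta 1.364 lag 48.3
```

```bash
python3 -m inch '[[[0.12,0,0],0,1],[[0.12,0,0],0,1],[[0.12,0,0],0,1],[[0.1,0,0],0,1],[[0.07,0,0],0,1],[[0,0,0.1],0,1],[[0,0,0.1],0,1],[[0,0,0.1],0,1],[[0,0,0.07],0,1],[[0,0,0],0,1]]'; python3 f.py
```

```text
t: 49.55
eef_pos: [507.3, -176.0, 190.5]
tcp_rot: [3.141, -0.0, 0.34]
ft_force: [1.6, -2.5, -1.2]
opening: 0.263
grip_force: 29.8
lat 2.91 rad 0.69 fz -1.19 Mz -0.064 theta 1.364 lag 49.55
```

```bash
python3 -m inch '[[[0,0.006,0],0,1],[[0,0.006,0],0,1],[[0,0.004,0],0,1],[[0,0,0.01],0,1],[[0,0,0.01],0,1],[[0,0,0.01],0,1],[[0,0,0],0,1],[[0,0,0],0,1],[[0,0,0],0,1],[[0,0,0],0,1]]'; python3 f.py
```

```text
t: 50.8
eef_pos: [507.7, -176.8, 189.1]
tcp_rot: [3.141, -0.001, 0.34]
ft_force: [-0.1, -2.1, 6.0]
opening: 0.261
grip_force: 29.9
lat 1.90 rad -0.82 fz 5.96 Mz 0.009 theta 1.364 lag 50.8
```

```bash
python3 -m inch '[[[0,0.006,-0.008],0,1],[[0,0,0],0,1],[[0,0,0],0,0.44],[[0,0,0],0,0.42],[[0,0,0],0,0.4],[[0,0,0],0,0.35],[[0,0,0],0,0.3],[[0,0,0],0,0.2],[[0,0,0],0,0.1],[[0,0,0],0,0.1]]'; python3 f.py; python3 - <<'E'
from h import *
b=eyes.read_camera('side');save(b,'r3.png',(200,300,310,430),6)
E
```

```text
t: 52.05
eef_pos: [507.6, -177.0, 189.3]
tcp_rot: [-3.142, -0.0, 0.34]
ft_force: [-0.3, -0.2, 0.3]
opening: 0.446
grip_force: 0.0
lat 0.09 rad -0.31 fz 0.25 Mz 0.032 theta 1.364 lag 52.05
```

View pics/r3.png

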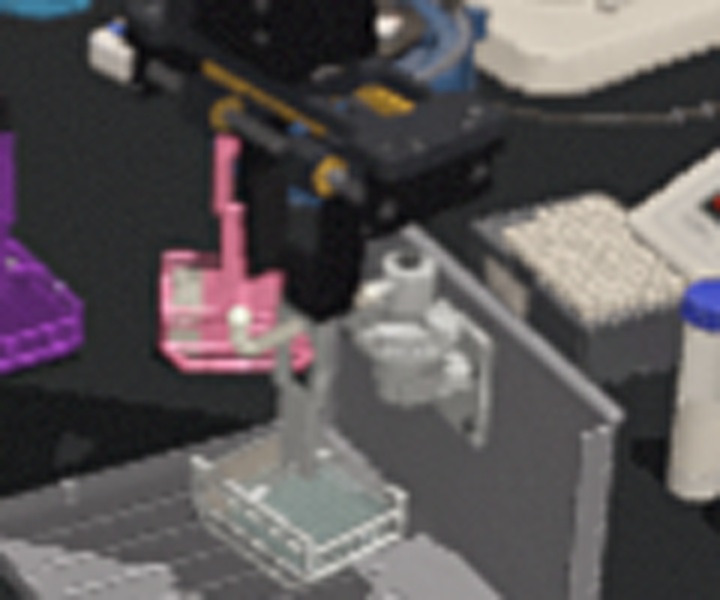

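The rack hangs by its eye on the bar at about crop (300,335), upright and mid-bar. I'll retract straight up.

```bash
python3 -m inch '[[[0,0,-0.1],0,0.1],[[0,0,-0.2],0,0.1],[[0,0,-0.3],0,0.1],[[0,0,-0.4],0,0.1],[[0,0,-0.5],0,0.1],[[0,0,-0.3],0,0.1],[[0,0,0],0,0.1],[[0,0,0],0,0.1],[[0,0,0],0,0.1],[[0,0,0],0,0.1]]'
python3 -m inch '[[[0,0,0],0,0.1],[[0,0,0],0,0.1],[[0,0,0],0,0.1],[[0,0,0],0,0.1],[[0,0,0],0,0.1],[[0,0,0],0,0.1],[[0,0,0],0,0.1],[[0,0,0],0,0.1],[[0,0,0],0,0.1],[[0,0,0],0,0.1]]'
python3 - <<'E'
from h import *
b=eyes.read_camera('side');c=b['pixels'][210:300,320:400].astype(int)
for _ in range(6): d=eyes.read_camera('side')
print('motion px',(np.abs(d['pixels'][210:300,320:400].astype(int)-c).max(2)>40).sum())
save(d,'r4.png',(200,300,310,430),6)
E
```

```text
t: 53.35
eef_pos: [507.5, -176.9, 296.8]
tcp_rot: [-3.141, 0.001, 0.34]
ft_force: [0.8, -0.3, 0.4]
opening: 0.45
grip_force: 0.0
t: 54.6
eef_pos: [507.6, -177.0, 297.3]
tcp_rot: [-3.142, -0.0, 0.34]
ft_force: [0.3, -0.2, -0.2]
opening: 0.453
grip_force: 0.0
motion px 0
```

View pics/r4.png

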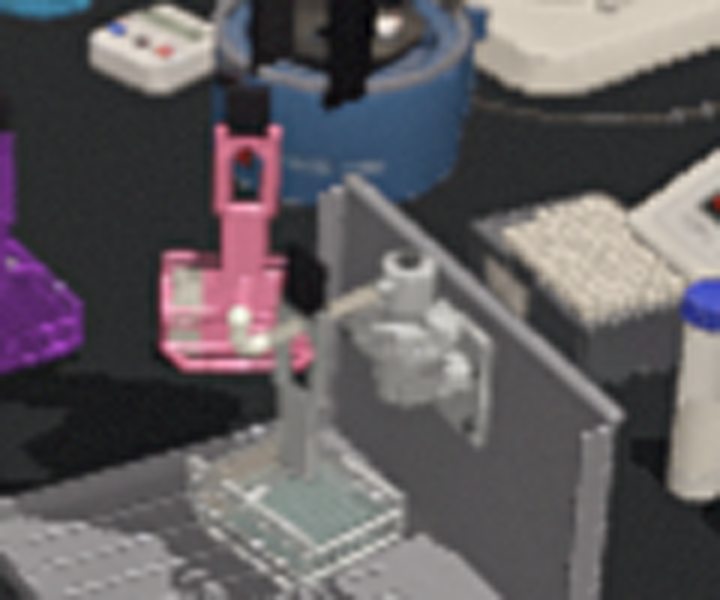

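The rack hangs upright and still at mid-bar (crop (305,320)), clear of the gripper, so I'm handing in.

```bash
python3 -c "
from cell import env
print(env.job_done())"
```

```text
the job is handed in; nothing more can be done
None
```

I swung the hook arm out to its stop, let it drop into the working notch (about 1.36 rad), and hung the white steel slide rack on it by its eye; it looked upright and still over the tray in the last picture, and I handed the job in at about 55 s, with no verdict returned.

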